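# Clamp a glued tile tray in the crank clamp

## Task

The small wooden tile tray has just been glued: lay it flat and lengthwise on the wooden bed of the crank clamp, between the jaw and the end stop, and let go of it. Then turn the crank clockwise by its knob until you feel the clamp bite on the tray, and about a quarter of a turn more, so that it is held firmly but not crushed. Let go, and leave the other things on the desk where they are.

Things in the scene. Friction and masses are not known exactly. Their poses are not given: they have to be found in the camera images.
- tray: Open wooden tile tray with low dividers, 56 x 100 mm and 26 mm high, walls 6 mm, about 0.15 kg, loose on the desk to the left of the clamp. Origin at the centre of its underside, z up, its y along the 100 mm length.
- clamp: Base of the crank clamp, fixed on the desk: dark steel bar 90 mm wide, y = -210 to 190 mm long. Origin on the desk surface; x across, y along the clamp from crank end to end stop, z up. A grey gear housing (90 x 100 mm, top at z = 60 mm) stands at y = -200 to -100 mm. The end stop, a steel block 80 mm wide, top at z = 64 mm, is pinned with its face somewhere at y = 125 to 145 mm.
- jaw: Moving jaw, upright steel plate 80 mm wide, 15 mm thick, 33 mm high. Origin at the foot of its pressing face; y points to the end stop. It is sprung (7 N/mm) on a carriage with 0 to 20 mm of loose, unmeasured play: it pushes the tray along to the stop, then stands still while the play is taken up (5 N at the jaw); only then does it bite and the squeeze grow.
- crank (a joint): Crank angle, rad, growing clockwise seen from above, which drives the jaw's carriage to the end stop by 25 mm per turn. It starts anywhere in 0 to 6.28 and takes about 2 to 4 turns to bite. Steady friction of 8 N at the knob; stays where left. After the bite the squeeze grows 28 N per rad, the force at the knob 2.2 N per rad (0.08 N per N). Right squeeze: about 60 N.
- grip: Black knob that spins freely about its own vertical axis at the end of the flat crank arm, 50 mm from the crank's axis: 25 mm in diameter, 48 mm high, narrowing in the top 8 mm. Origin at the centre of its underside, 77 mm above the desk, about 3 mm above the arm; z up.
- flask: Dark drinking flask, 70 mm in diameter, 235 mm high, a bystander to the right of the clamp. Origin at the centre of its underside.
- timer: Black game timer in three parts, about 60 x 220 mm, 30 mm high, a bystander beyond the clamp. Origin at the centre of its underside.
- board: Wooden puzzle board with tiles, 130 x 130 mm, 22 mm high, a bystander to the left, beyond the tray. Origin at the centre of its underside.
- bed (a point): Point on the clamp's flat wooden bed (70 mm wide, 30 mm above the desk), on its middle line, where the middle of the tray may be laid: the bed is clear 60 mm either way along the clamp at the start. Axes as the clamp's.
- axis (a point): Point on the crank's vertical axis, 77 mm above the desk (the height of the knob's underside). Axes as the clamp's.
Mind the look-alikes: they are no part of the job. Several things look just like the tray: the one meant starts farthest to the robot's left.

How it is judged:
On the way:
1. the tray lies flat and lengthwise on the bed between jaw and stop, let go (z of tray in the frame of clamp between 0.025 and 0.034 m and x of tray in the frame of clamp between -0.02 and 0.02 m and y of tray in the frame of jaw above 0.045 m and y of tray in the frame of clamp below 0.115 m and angle between tray's own z axis and vertical below 0.06 rad and angle between the y axis of tray and the y axis of clamp, either way round below 0.25 rad and contact force between the fingers and tray below 0.1 N and contact force between jaw and tray below 20 N), for 0.2 s.
At the end, for the whole second after the job is handed in: The tray lies flat on the bed (within 0.06 rad of level), lengthwise (within 0.1 rad), within 20 mm of the clamp's middle line, at rest and let go, and the jaw squeezes it against the end stop with 35 to 90 N; the crank is let go (contact force between jaw and tray between 35 and 90 N and z of tray in the frame of clamp between 0.025 and 0.034 m and x of tray in the frame of clamp between -0.02 and 0.02 m and angle between tray's own z axis and vertical below 0.06 rad and angle between the y axis of tray and the y axis of clamp, either way round below 0.1 rad and linear speed of tray below 0.01 m/s); the robot touches nothing.
It fails at once if the tray is crushed: squeezed by the jaw with more than 110 N (contact force between jaw and tray above 110 N).
It fails at once if the crank is turned otherwise than by its knob (velocity of joint crank above 1 rad/s and contact force between the fingers and grip below 0.05 N).
It fails at once if the flask is moved by more than 30 mm (distance of flask from where it was at the start of the episode above 0.03 m).
It fails at once if the timer is moved by more than 30 mm (distance of timer from where it was at the start of the episode above 0.03 m).
It fails at once if the puzzle board is moved by more than 30 mm (distance of board from where it was at the start of the episode above 0.03 m).
It also fails if it takes over 72 s, if anything falls off the work surface, if the arm or the gripper's body presses on something with over 40 N, if the wrist force passes 120 N, or if a joint passes its speed limit or range.

## Robot

A 6-joint arm with a two-finger parallel gripper is mounted at the origin on the work surface. World frame = base frame: x ahead of the robot, y to its left, z up, the work surface at z = 0. Lengths are in m, angles in rad, forces in N, time in s.
With the tool pointing down it reaches from about 0.375 to 0.925 m from the base axis. Payload 5.7 kg.
Tool frame: the origin (TCP) lies midway between the tips of the shut fingers; the grasp point (between the pads) lies 19 mm behind it (env.grip_point_offset is the distance from the TCP to the grasp point, in m); z points along the fingers, y is the direction in which the jaws open and shut (so a half turn about z gives the same grasp; the last joint's range is limited). The gripper opens to 85 mm and grips with 20 to 120 N. Pads are 22 mm wide; open, the fingers measure 114 mm over their backs; the gripper's body (76 mm by 85 mm) begins 54 mm behind the grasp point. The pads swing forward as they close: fully open they stand 13 mm farther back than shut.
Start: joints at [-1.329, 0.359, 1.51, -0, 1.272, -0.115], TCP at [0.21, -0.562, 0.231] pointing down, gripper open.
Joint ranges: [-2.97, 2.97], [-1.01, 2.36], [0.21, 2.38], [-0.96, 4.11], [0.2, 2.71], [-2.98, 2.98]. Speed limits (rad/s): [2.39, 2.39, 3.14, 3.14, 3.14, 3.14].

## Interface

Orientations are given as a unit quaternion [x, y, z, w].
In Python, from bench import status, camera, env gives the robot as it stands. The module is installed in compiled form; this text tells all that it offers.
- The arm moves only by the tool move_arm, never from a script. Its argument "commands" is a list of rows, each an object with "angular": the turn, a rotation vector about the world's x, y, z in rad, a list of three; "translation": the shift along the world's x, y, z in mm, a list of three; "grip": the opening, from -1 (shut) to 1 (fully open). In form: [{"angular": [ax, ay, az], "translation": [x, y, z], "grip": grip}, ...]. A call has 1 to 12 rows; each row is the pose to reach, as a shift and turn from the pose commanded when the call began; what a row does not reach only later rows make up. A row lasts 1/12 s, in which the tool goes at most 41.7 mm and 7.16 degrees, less where a joint would pass 70% of its speed; a pose out of reach is approached as far as the arm can. A call with a gripper value outside its range is refused whole. The fingers move at their own pace and stop on an object; "newtons" is the grip in N (left out, the last holds). Time passes only in rows, so rows that repeat a pose let the fingers close. It gives the time, the measured TCP pose, the force and the opening at its end, in the units of the state.
- status.state(): the state, without advancing time (a new reading comes with each control period).
- camera(name): name is "scene" or "top" or "wrist"; returns a dict with "pixels" (384x512x3 uint8, blue, green, red), "z_map" (384x512 float32, m along the optical axis (not along the pixel's ray), 0 where there is no reading), "fx", "fy", "cx", "cy" (pixels), "extrinsics" (4x4, takes a point from camera to world coordinates); the wrist camera has in their place "tool_from_camera" (4x4, takes a point from camera to tool coordinates, whose origin is the TCP and whose axes are the flange's). Camera axes: x right, y down, z forward; pixel columns grow to the right and rows downward; lengths in m; the calibration is good to about 2 mm. A picture is of the moment at which its call begins: read the wrist's pose just before it.
- env.job_done(): hands the job in, once; it reports no verdict.
The state is a dict: "t": time; "joints": joint angles; "dq": joint speeds; "effort": joint torques, N m; "tool_pos": TCP position; "orientation": TCP orientation; "force": force on the tool from outside, world axes, zero at the start; "wrist_torque": the same for the moment, N m; "opening": finger opening in m.
Only numpy, scipy, OpenCV 4.12 (cv2) and the standard library are available. Lean on these libraries where they do the work, as an engineer would, in place of code of your own. Each camera call takes 0.05 s, during which the arm holds its last target. There are 200 camera calls.

## Working session

There is one attempt and no reset: what is moved stays moved. The work goes in short steps, Python scripts to look and compute and a tool call to move; the robot and the scene stay as the last step left them, time stands still between calls to the robot, and variables do not carry over. Pictures are saved under pics/ and viewed, about 8 in all and at most 12, crops included, and the job is handed in when it is done.

Besides the shell and the picture viewer there is one more tool, called after ">>>" as name(argument=value, ...), one argument or row to a line, values as JSON. move_arm: Moves the arm, as the interface text tells. Its arguments: {"type":"object","properties":{"commands":{"type":"array"},"newtons":{"type":"number"}},"required":["commands"]}

```bash
mkdir -p pics; cat > h.py <<'E'
from bench import status, camera, env
import numpy as np, cv2
def pts(c):
    z=c["z_map"];v,u=np.indices(z.shape)
    P=np.stack([(u-c["cx"])*z/c["fx"],(v-c["cy"])*z/c["fy"],z],-1)
    M=c["extrinsics"] if "extrinsics" in c else None
    return P if M is None else P@M[:3,:3].T+M[:3,3]
E
python3 - <<'E'
from h import *
a=camera("top");b=camera("scene")
cv2.imwrite("pics/top.png",a["pixels"]);cv2.imwrite("pics/scene.png",b["pixels"])
np.savez("top.npz",**{k:np.array(v) for k,v in a.items()});np.savez("scene.npz",**{k:np.array(v) for k,v in b.items()})
print(a["extrinsics"],a["fx"],b["extrinsics"]);print(status.state())
E
```

```text
[[ 0.01335489 -0.99231634  0.12300375  0.45982279]
 [-0.99984107 -0.01179956  0.01336436 -0.04506449]
 [-0.01181028 -0.12316268 -0.99231622  1.02245916]
 [ 0.          0.          0.          1.        ]] 386.66227331680454 [[-0.74737311  0.57133254 -0.33913502  0.94115694]
 [ 0.66438848  0.63911045 -0.38746068  0.42885582]
 [-0.00462416 -0.51489509 -0.85724073  1.05898942]
 [ 0.          0.          0.          1.        ]]
{'t': 0.1, 'joints': array([-1.32910933e+00,  3.59442790e-01,  1.51134076e+00,  3.34211125e-05,
        1.27251660e+00, -1.15087000e-01]), 'dq': array([ 7.24341812e-04, -1.62293009e-03, -3.94036522e-03, -1.66012612e-05,
       -1.11319496e-03, -4.36757082e-04]), 'effort': array([-5.65310256e-04, -5.28653955e+01, -2.79351604e+01, -2.70867258e-04,
        5.12978368e-03, -8.15902013e-06]), 'tool_pos': array([ 0.20941243, -0.56160086,  0.23052551]), 'orientation': array([ 9.84131702e-01,  1.77437490e-01, -3.80697628e-05, -8.53049740e-04]), 'force': array([-0.22984141, -0.3367091 , -0.30218849]), 'wrist_torque': array([ 0.07329585, -0.02950914, -0.02609452]), 'opening': 0.08514551541607615}
```

View pics/top.png

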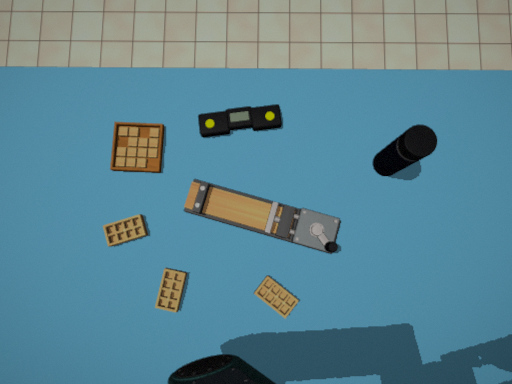

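View pics/scene.png

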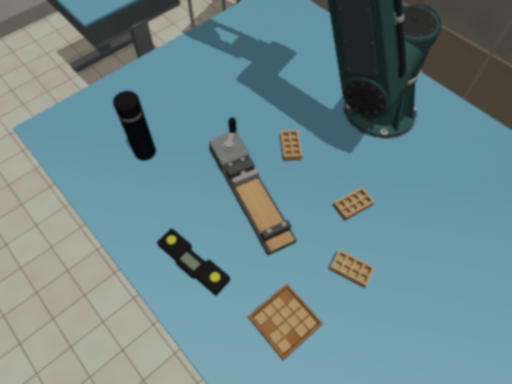

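The top view shows the clamp from stop at (200,193) to housing at (318,230), the knob at (331,247) and the crank axis at (317,230). The trays are at (125,230), (172,290) and (277,297), and the leftmost at (125,230) is the one meant. The scene view agrees.

```bash
cat > m.py <<'E'
from h import *
c=dict(np.load("top.npz"));im=c["pixels"];P=pts(c);M=c["extrinsics"]
def ray(u,v,z):
    d=M[:3,:3]@np.array([(u-c["cx"])/c["fx"],(v-c["cy"])/c["fy"],1]);return M[:3,3]+d*(z-M[2,3])/d[2]
hsv=cv2.cvtColor(im,cv2.COLOR_BGR2HSV)
m=((hsv[...,0]<30)&(hsv[...,1]>80)&(hsv[...,2]>60)).astype(np.uint8);m[:70]=0
m=cv2.morphologyEx(m,cv2.MORPH_CLOSE,np.ones((5,5)))
for k in cv2.findContours(m,0,2)[0]:
    if cv2.contourArea(k)<100: continue
    (u,v),s,a=cv2.minAreaRect(k);z=.026 if v>215 else .03
    B=cv2.boxPoints(cv2.minAreaRect(k));W=np.array([ray(x,y,z) for x,y in B])
    e1,e2=W[1]-W[0],W[2]-W[1];L=e1 if np.linalg.norm(e1)>np.linalg.norm(e2) else e2
    print((round(u),round(v)),ray(u,v,z).round(4),"sides",np.linalg.norm(e1).round(4),np.linalg.norm(e2).round(4),"long yaw",np.degrees(np.arctan2(L[1],L[0])).round(1))
z=P[...,2]
for lo,hi,n in((.10,.14,"knob"),(.058,.078,"60-78"),(.035,.066,"35-66")):
    k=((z>lo)&(z<hi)).astype(np.uint8);k[:150]=0;k[275:]=0;k[:,350:]=0
    for q in cv2.findContours(k,0,1)[0]:
        if cv2.contourArea(q)<15: continue
        mm=np.zeros_like(k);cv2.drawContours(mm,[q],-1,1,-1);mm&=k
        print(n,cv2.minAreaRect(q),P[mm>0].mean(0).round(4),np.median(P[mm>0],0).round(4),mm.sum())
print(ray(317,230,.074))
cv2.imwrite("pics/crop.png",cv2.resize(im[170:260,175:350],None,fx=4.5,fy=4.5,interpolation=cv2.INTER_CUBIC))
E
python3 m.py
```

```text
(276, 296) [ 0.3315 -0.0833  0.026 ] sides 0.0554 0.0999 long yaw -127.5
(171, 290) [0.3441 0.1831 0.026 ] sides 0.1001 0.0574 long yaw -11.1
(124, 230) [0.4926 0.3091 0.026 ] sides 0.1019 0.0562 long yaw -72.6
(236, 208) [0.553  0.0205 0.03  ] sides 0.0716 0.1698 long yaw -105.4
(192, 195) [0.585  0.1362 0.03  ] sides 0.0713 0.0218 long yaw -15.3
(136, 147) [0.7118 0.2876 0.03  ] sides 0.1304 0.1331 long yaw -92.5
knob ((331.25, 246.25), (10.60660171508789, 9.899495124816895), 45.0) [ 0.4586 -0.2063  0.1212] [ 0.4591 -0.2056  0.1228] 98
60-78 ((315.4433898925781, 229.69810485839844), (39.97191619873047, 35.713741302490234), 15.945395469665527) [ 0.5005 -0.1769  0.0626] [ 0.4999 -0.1771  0.0603] 1141
60-78 ((284.84027099609375, 220.7240753173828), (12.174559593200684, 32.014583587646484), 14.931416511535645) [ 0.5196 -0.1025  0.0626] [ 0.5191 -0.1028  0.0626] 384
60-78 ((270.7264099121094, 216.70755004882812), (5.906503677368164, 32.00501251220703), 15.945395469665527) [ 0.5293 -0.0674  0.0624] [ 0.5286 -0.068   0.0625] 193
60-78 ((199.81195068359375, 196.2935791015625), (8.23730754852295, 31.704051971435547), 16.699243545532227) [0.578  0.1105 0.064 ] [0.5789 0.1105 0.0638] 260
35-66 ((301.2735900878906, 225.79246520996094), (69.64179992675781, 36.263179779052734), 15.945394515991211) [ 0.5095 -0.1452  0.0598] [ 0.5123 -0.1475  0.0602] 1850
35-66 ((200.55047607421875, 196.66513061523438), (9.86561107635498, 31.991397857666016), 16.699243545532227) [0.5781 0.1088 0.06  ] [0.579  0.1087 0.0628] 262
[ 0.49745228 -0.18035794  0.074     ]
```

View pics/crop.png

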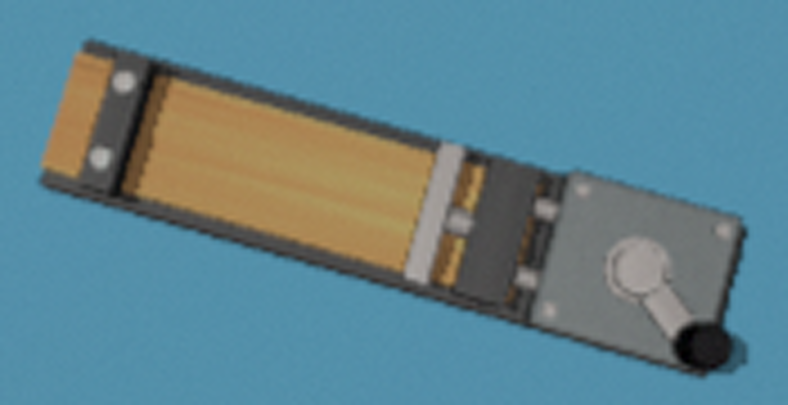

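The clamp's y axis lies at about 75° yaw. The middle of the gap is at about (0.553, 0.020), and the axis is near (0.4975, -0.180). The tray is at (0.4926, 0.3091), with its long axis at 107.4°. I'll head for the tray, keeping clear of the flask.

>>> move_arm(
  commands=[
    {"angular": [0,0,0.7],"translation": [250,310,20],"grip": 1},
    {"angular": [0,0,0.7],"translation": [250,310,20],"grip": 1},
    {"angular": [0,0,0.7],"translation": [250,310,20],"grip": 1},
    {"angular": [0,0,0.7],"translation": [250,310,20],"grip": 1},
    {"angular": [0,0,0.7],"translation": [250,310,20],"grip": 1},
    {"angular": [0,0,0.7],"translation": [250,310,20],"grip": 1},
    {"angular": [0,0,0.7],"translation": [250,310,20],"grip": 1},
    {"angular": [0,0,0.7],"translation": [250,310,20],"grip": 1},
    {"angular": [0,0,0.7],"translation": [250,310,20],"grip": 1},
    {"angular": [0,0,0.7],"translation": [250,310,20],"grip": 1},
    {"angular": [0,0,0.7],"translation": [250,310,20],"grip": 1},
    {"angular": [0,0,0.7],"translation": [250,310,20],"grip": 1},
  ],
  newtons=40,
)

```text
t: 1.1
tool_pos: [0.4599, -0.2511, 0.251]
orientation: [0.863, 0.506, -0.0, -0.0]
force: [0.0, 0.4, -0.0]
opening: 0.0854
```

>>> move_arm(
  commands=[
    {"angular": [0,0,0.818],"translation": [33,560,-80],"grip": 1},
    {"angular": [0,0,0.818],"translation": [33,560,-80],"grip": 1},
    {"angular": [0,0,0.818],"translation": [33,560,-80],"grip": 1},
    {"angular": [0,0,0.818],"translation": [33,560,-80],"grip": 1},
    {"angular": [0,0,0.818],"translation": [33,560,-80],"grip": 1},
    {"angular": [0,0,0.818],"translation": [33,560,-80],"grip": 1},
    {"angular": [0,0,0.818],"translation": [33,560,-80],"grip": 1},
    {"angular": [0,0,0.818],"translation": [33,560,-80],"grip": 1},
    {"angular": [0,0,0.818],"translation": [33,560,-80],"grip": 1},
    {"angular": [0,0,0.818],"translation": [33,560,-80],"grip": 1},
    {"angular": [0,0,0.818],"translation": [33,560,-80],"grip": 1},
    {"angular": [0,0,0.818],"translation": [33,560,-80],"grip": 1},
  ],
)

```text
t: 2.1
tool_pos: [0.4889, 0.2423, 0.1802]
orientation: [0.593, 0.806, -0.0, 0.0]
force: [0.3, -1.3, 0.5]
opening: 0.0852
```

>>> move_arm(
  commands=[
    {"angular": [0,0,0.08],"translation": [0,0,0],"grip": 1},
    {"angular": [0,0,0.08],"translation": [0,0,0],"grip": 1},
  ],
)

```text
t: 2.27
tool_pos: [0.4887, 0.2425, 0.1798]
orientation: [0.557, 0.83, -0.001, -0.0]
force: [-0.2, -0.4, -0.0]
opening: 0.0853
```

>>> move_arm(
  commands=[
    {"angular": [0,0,-0.08],"translation": [4,33,0],"grip": 1},
    {"angular": [0,0,-0.083],"translation": [4,67,-10],"grip": 1},
    {"angular": [0,0,-0.083],"translation": [4,67,-10],"grip": 1},
  ],
)

```text
t: 2.52
tool_pos: [0.4935, 0.3111, 0.1698]
orientation: [0.594, 0.804, 0.001, -0.001]
force: [-0.5, 0.8, -0.7]
opening: 0.0855
```

```bash
python3 - <<'E'
from h import *
from scipy.spatial.transform import Rotation as R
s=status.state();c=camera("wrist");im=c["pixels"]
cv2.imwrite("pics/w1.png",im)
T=c["tool_from_camera"];P=pts(c)@T[:3,:3].T+T[:3,3]
W=R.from_quat(s["orientation"]).apply(P.reshape(-1,3)).reshape(P.shape)+s["tool_pos"]
hsv=cv2.cvtColor(im,cv2.COLOR_BGR2HSV)
m=((hsv[...,0]<30)&(hsv[...,1]>80)&(c["z_map"]>0)&(np.abs(W[...,2]-.026)<.006)).astype(np.uint8)
k=max(cv2.findContours(m,0,2)[0],key=cv2.contourArea)
q=np.array([W[y,x] for x,y in k[:,0]])
(r)=cv2.minAreaRect((q[:,:2]*1000).astype(np.float32));print(r,s["tool_pos"],np.median(W[m>0],0))
E
```

```text
((493.2409362792969, 310.05267333984375), (54.0101432800293, 98.70989990234375), 18.502628326416016) [0.49352031 0.31106269 0.16975711] [0.49284669 0.26367241 0.02394998]
```

View pics/w1.png

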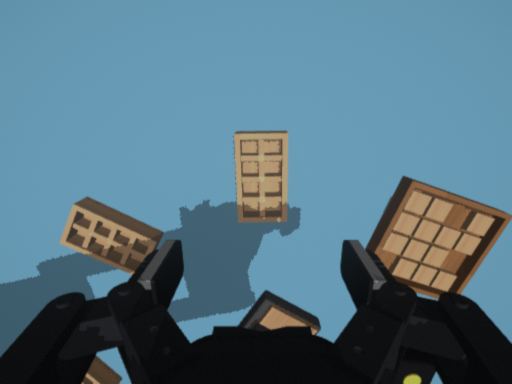

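The wrist view shows the tray square between the fingers (235–288, 130–222), and the measurement agrees to 1 mm. Now descend, grip and lift.

>>> move_arm(
  commands=[
    {"angular": [0,0,0.01],"translation": [0,-1,-40],"grip": 1},
    {"angular": [0,0,0.01],"translation": [0,-1,-80],"grip": 1},
    {"angular": [0,0,0.01],"translation": [0,-1,-120],"grip": 1},
    {"angular": [0,0,0.01],"translation": [0,-1,-150],"grip": 1},
    {"angular": [0,0,0.01],"translation": [0,-1,-167],"grip": 1},
    {"angular": [0,0,0.01],"translation": [0,-1,-167],"grip": 1},
    {"angular": [0,0,0.01],"translation": [0,-1,-167],"grip": 0},
    {"angular": [0,0,0.01],"translation": [0,-1,-167],"grip": 0},
    {"angular": [0,0,0.01],"translation": [0,-1,-167],"grip": 0},
    {"angular": [0,0,0.01],"translation": [0,-1,-167],"grip": 0},
  ],
)

```text
t: 3.4
tool_pos: [0.4943, 0.308, 0.0057]
orientation: [0.589, 0.808, 0.001, 0.001]
force: [0.3, -2.9, 5.3]
opening: 0.0551
```

>>> move_arm(
  commands=[
    {"angular": [0,0,0],"translation": [0,0,0],"grip": 0},
    {"angular": [0,0,0],"translation": [0,0,0],"grip": 0},
    {"angular": [0,0,0],"translation": [0,0,20],"grip": 0},
    {"angular": [0,0,0],"translation": [0,0,60],"grip": 0},
    {"angular": [0,0,0],"translation": [0,0,100],"grip": 0},
    {"angular": [0,0,0],"translation": [0,0,100],"grip": 0},
  ],
)

```text
t: 3.9
tool_pos: [0.4974, 0.3105, 0.1115]
orientation: [0.589, 0.808, 0.006, 0.003]
force: [1.2, 0.2, -0.9]
opening: 0.0551
```

>>> move_arm(
  commands=[
    {"angular": [0,0,-0.1],"translation": [8,-35,0],"grip": 0},
    {"angular": [0,0,-0.2],"translation": [15,-70,0],"grip": 0},
    {"angular": [0,0,-0.3],"translation": [22,-105,0],"grip": 0},
    {"angular": [0,0,-0.4],"translation": [29,-140,0],"grip": 0},
    {"angular": [0,0,-0.5],"translation": [36,-175,0],"grip": 0},
    {"angular": [0,0,-0.572],"translation": [43,-210,0],"grip": 0},
    {"angular": [0,0,-0.572],"translation": [50,-245,0],"grip": 0},
    {"angular": [0,0,-0.572],"translation": [56,-275,0],"grip": 0},
    {"angular": [0,0,-0.572],"translation": [58,-290,0],"grip": 0},
    {"angular": [0,0,-0.572],"translation": [58,-290,0],"grip": 0},
    {"angular": [0,0,-0.572],"translation": [58,-290,0],"grip": 0},
  ],
)

```text
t: 4.82
tool_pos: [0.5507, 0.0174, 0.1039]
orientation: [0.794, 0.608, 0.0, -0.0]
force: [0.4, 0.1, -1.8]
opening: 0.0555
```

```bash
python3 - <<'E'
from h import *
from scipy.spatial.transform import Rotation as R
s=status.state();c=camera("wrist")
cv2.imwrite("pics/w2.png",c["pixels"])
print(s["tool_pos"],R.from_quat(s["orientation"]).as_matrix().round(3),s["force"])
E
```

```text
[0.55065823 0.01736738 0.1038788 ] [[ 0.26   0.966  0.   ]
 [ 0.966 -0.26   0.   ]
 [ 0.     0.    -1.   ]] [ 0.41302466  0.12158843 -1.82775149]
```

View pics/w2.png

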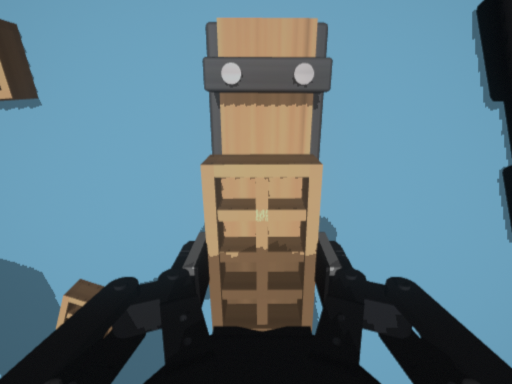

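The tray hangs lengthwise over the bed: tray centre column 262, bar centre column 268, stop at row 75. That puts the clamp's middle about 4 mm to the right, so I'll correct and lower.

>>> move_arm(
  commands=[
    {"angular": [0,0,0],"translation": [5,1,-20],"grip": 0},
    {"angular": [0,0,0],"translation": [5,1,-45],"grip": 0},
    {"angular": [0,0,0],"translation": [5,1,-60],"grip": 0},
    {"angular": [0,0,0],"translation": [5,1,-64],"grip": 0},
    {"angular": [0,0,0],"translation": [5,1,-64],"grip": 0},
    {"angular": [0,0,0],"translation": [5,1,-64],"grip": 0},
  ],
)

```text
t: 5.37
tool_pos: [0.5557, 0.0199, 0.0401]
orientation: [0.793, 0.61, 0.0, -0.0]
force: [0.8, -0.1, -1.1]
opening: 0.0551
```

>>> move_arm(
  commands=[
    {"angular": [0,0,0],"translation": [0,0,-3],"grip": 0},
    {"angular": [0,0,0],"translation": [0,0,-3],"grip": 0},
    {"angular": [0,0,0],"translation": [0,0,-3],"grip": 0},
  ],
)

```text
t: 5.62
tool_pos: [0.5562, 0.019, 0.0374]
orientation: [0.793, 0.609, 0.0, 0.0]
force: [0.2, 0.9, -1.5]
opening: 0.0553
```

>>> move_arm(
  commands=[
    {"angular": [0,0,0],"translation": [0,0,-2],"grip": 0},
    {"angular": [0,0,0],"translation": [0,0,-2],"grip": 0},
    {"angular": [0,0,0],"translation": [0,0,-2],"grip": 0},
  ],
)

```text
t: 5.87
tool_pos: [0.5564, 0.0189, 0.0357]
orientation: [0.793, 0.609, 0.001, 0.0]
force: [-1.0, 0.8, 5.1]
opening: 0.0551
```

Touching. Release and rise.

>>> move_arm(
  commands=[
    {"angular": [0,0,0],"translation": [0,0,0],"grip": 1},
    {"angular": [0,0,0],"translation": [0,0,0],"grip": 1},
    {"angular": [0,0,0],"translation": [0,0,0],"grip": 1},
    {"angular": [0,0,0],"translation": [0,0,0],"grip": 1},
    {"angular": [0,0,0],"translation": [0,0,0],"grip": 1},
    {"angular": [0,0,0],"translation": [0,0,20],"grip": 1},
    {"angular": [0,0,0],"translation": [0,0,60],"grip": 1},
    {"angular": [0,0,0],"translation": [0,0,100],"grip": 1},
    {"angular": [0,0,0],"translation": [0,0,140],"grip": 1},
    {"angular": [0,0,0],"translation": [0,0,140],"grip": 1},
  ],
)

```text
t: 6.7
tool_pos: [0.5608, 0.0186, 0.1823]
orientation: [0.793, 0.609, 0.005, 0.004]
force: [1.1, 0.3, 0.2]
opening: 0.0853
```

```bash
python3 - <<'E'
from h import *
s=status.state();print(s["tool_pos"])
a=camera("top");np.savez("top2.npz",**{k:np.array(v) for k,v in a.items()})
c=camera("scene");P=pts(c);z=P[...,2];m=(z>.11)&(z<.14)&(np.hypot(P[...,0]-.458,P[...,1]+.206)<.03)
print(m.sum(),P[m].mean(0),(P[m].min(0)+P[m].max(0))/2)
M=c["extrinsics"];hsv=cv2.cvtColor(c["pixels"],cv2.COLOR_BGR2HSV)
# grey crank hub/arm & housing by height
for lo,hi in((.057,.0625),(.066,.076),(.076,.09)):
    m=(z>lo)&(z<hi)&(np.hypot(P[...,0]-.4975,P[...,1]+.18)<.07);print(lo,m.sum(),P[m].mean(0) if m.any() else 0)
    if m.sum()>10: print(cv2.minAreaRect((P[m][:,:2]*1000).astype(np.float32)))
cv2.imwrite("pics/t2.png",cv2.resize(np.hstack([a["pixels"][170:260,175:350]]),None,fx=4.5,fy=4.5,interpolation=cv2.INTER_CUBIC))
E
```

```text
[0.5608355  0.01858244 0.18234897]
64 [ 0.4595093  -0.20689076  0.12207172] [ 0.45811017 -0.20825646  0.11994376]
0.057 443 [ 0.50428843 -0.179206    0.06027895]
((499.4472351074219, -174.99615478515625), (115.02642059326172, 89.92638397216797), 74.27449035644531)
0.066 97 [ 0.49018276 -0.18566582  0.07247263]
((499.0718994140625, -181.23912048339844), (79.51856994628906, 67.4202651977539), 71.46239471435547)
0.076 66 [ 0.48467027 -0.18891555  0.07954138]
((485.33837890625, -189.8164520263672), (61.08680725097656, 24.664857864379883), 37.43870162963867)
```

View pics/t2.png

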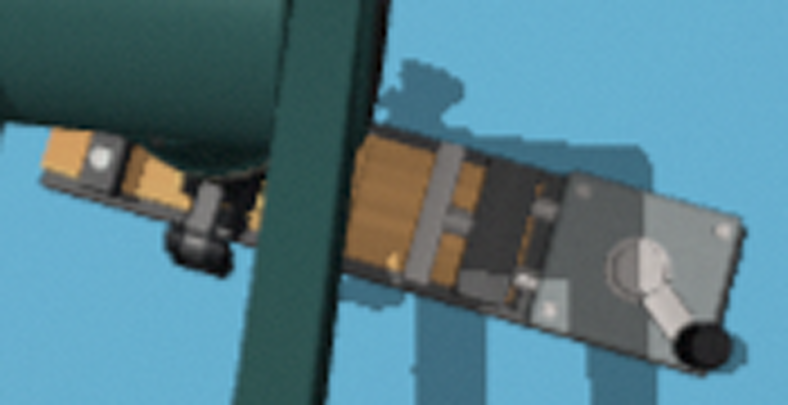

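The arm hides the tray in this view. The hub is at (637,268) and coincides with the housing's bolt centre. The knob is near (0.458, -0.207), so I'll go above it for a close look.

>>> move_arm(
  commands=[
    {"angular": [0,0,0],"translation": [-17,-36,0],"grip": 1},
    {"angular": [0,0,0],"translation": [-34,-72,0],"grip": 1},
    {"angular": [0,0,0],"translation": [-51,-108,5],"grip": 1},
    {"angular": [0,0,0],"translation": [-68,-144,10],"grip": 1},
    {"angular": [0,0,0],"translation": [-85,-184,15],"grip": 1},
    {"angular": [0,0,0],"translation": [-98,-226,20],"grip": 1},
    {"angular": [0,0,0],"translation": [-98,-226,20],"grip": 1},
    {"angular": [0,0,0],"translation": [-98,-226,20],"grip": 1},
    {"angular": [0,0,0],"translation": [-98,-226,20],"grip": 1},
  ],
)

```text
t: 7.55
tool_pos: [0.4567, -0.2064, 0.1932]
orientation: [0.794, 0.608, -0.0, -0.002]
force: [0.4, 0.8, 0.4]
opening: 0.0855
```

```bash
python3 - <<'E'
from h import *
from scipy.spatial.transform import Rotation as R
s=status.state();c=camera("wrist");im=c["pixels"]
T=c["tool_from_camera"];P=pts(c)@T[:3,:3].T+T[:3,3];Rt=R.from_quat(s["orientation"])
W=Rt.apply(P.reshape(-1,3)).reshape(P.shape)+s["tool_pos"];np.savez("w3.npz",W=W,im=im)
cv2.imwrite("pics/w3.png",im);z=W[...,2];print(s["tool_pos"])
n=np.hypot(W[...,0]-.458,W[...,1]+.207)<.03
def C(m): return m.sum(),cv2.minEnclosingCircle((W[m][:,:2]*1000).astype(np.float32))
m=n&(z>.121)&(z<.13);print("top",C(m));print("max z",z[n].max())
m=n&(z>.1)&(z<.13);print("side",C(m))
m=(z>.055)&(z<.0635)&(np.hypot(W[...,0]-.4985,W[...,1]+.18)<.075);print("housing",cv2.minAreaRect((W[m][:,:2]*1000).astype(np.float32)))
m=(z>.066)&(z<.09)&(np.hypot(W[...,0]-.4985,W[...,1]+.18)<.02);print("hub",C(m),np.percentile(z[m],[5,50,95]))
E
```

```text
[ 0.45668111 -0.20636103  0.19317766]
top (np.int64(532), ((457.8634338378906, -210.38890075683594), 11.413021087646484))
max z 0.29302442074818175
side (np.int64(773), ((457.82244873046875, -210.46800231933594), 12.527210235595703))
housing ((502.1784362792969, -168.57191467285156), (125.49433135986328, 89.90699768066406), 74.28932189941406)
hub (np.int64(1006), ((497.61749267578125, -181.8812255859375), 18.565256118774414)) [0.06632898 0.07602442 0.07761073]
```

View pics/w3.png

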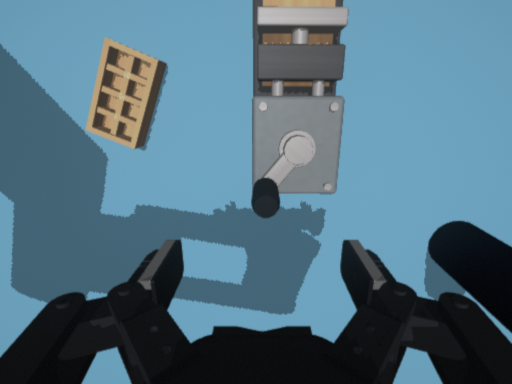

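The knob is at about (265,190) and the hub at (299,149), both well clear of the flask. I'll get the hub centre from its disc.

```bash
python3 - <<'E'
import numpy as np,cv2
d=np.load("w3.npz");W=d["W"]
g=cv2.cvtColor(d["im"],cv2.COLOR_BGR2GRAY)
c=cv2.HoughCircles(g[110:190,260:340],cv2.HOUGH_GRADIENT,1,100,param1=80,param2=12,minRadius=12,maxRadius=24);print(c)
u,v=c[0,0,:2]+[260,110];print(u,v,W[int(round(v)),int(round(u))])
for (x,y) in((263,106),(334,107),(327,187)): print(W[y,x])
z=W[...,2];m=(z>.0745)&(z<.08)&(np.hypot(W[...,0]-.4985,W[...,1]+.18)<.03);print(np.histogram(z[m],8))
m=((np.abs(z-.0772)<.0012)&(np.hypot(W[...,0]-.4985,W[...,1]+.18)<.035)).astype(np.uint8);m=cv2.morphologyEx(m,cv2.MORPH_OPEN,np.ones((9,9)))>0
print(m.sum(),W[m].mean(0),cv2.minEnclosingCircle((W[m][:,:2]*1000).astype(np.float32)))
E
```

```text
[[[39.5 40.5 14.5]]]
299.5 150.5 [ 0.50009836 -0.18169656  0.07664041]
[ 0.47637976 -0.13393392  0.06463808]
[ 0.54148156 -0.15238434  0.06415373]
[ 0.51985506 -0.2290995   0.06451261]
(array([ 87,  92, 145, 183, 171,  77,  23,   1]), array([0.07450206, 0.07506516, 0.07562826, 0.07619136, 0.07675446,
       0.07731756, 0.07788066, 0.07844376, 0.07900687]))
0 [nan nan nan] ((0.0, 0.0), 0.0)<stdin>:9: RuntimeWarning: Mean of empty slice.
  ret = um.true_divide(
```

Axis ≈ (0.499, -0.1817), knob ≈ (0.458, -0.2105), radius 50.1 mm, which is consistent. Now down over the knob and grip.

>>> move_arm(
  commands=[
    {"angular": [0,0,0],"translation": [1,-4,-20],"grip": 1},
    {"angular": [0,0,0],"translation": [1,-4,-60],"grip": 1},
    {"angular": [0,0,0],"translation": [1,-4,-90],"grip": 1},
    {"angular": [0,0,0],"translation": [1,-4,-105],"grip": 1},
    {"angular": [0,0,0],"translation": [1,-4,-105],"grip": 1},
    {"angular": [0,0,0],"translation": [1,-4,-105],"grip": 1},
  ],
)

```text
t: 8.1
tool_pos: [0.4582, -0.209, 0.0886]
orientation: [0.792, 0.61, -0.001, -0.002]
force: [0.1, -0.0, 0.3]
opening: 0.0856
```

>>> move_arm(
  commands=[
    {"angular": [0,0,0],"translation": [0,-1.5,-3],"grip": 1},
    {"angular": [0,0,0],"translation": [0,-1.5,-3],"grip": -1},
    {"angular": [0,0,0],"translation": [0,-1.5,-3],"grip": -1},
    {"angular": [0,0,0],"translation": [0,-1.5,-3],"grip": -1},
    {"angular": [0,0,0],"translation": [0,-1.5,-3],"grip": -1},
    {"angular": [0,0,0],"translation": [0,-1.5,-3],"grip": -1},
    {"angular": [0,0,0],"translation": [0,-1.5,-3],"grip": -1},
    {"angular": [0,0,0],"translation": [0,-1.5,-3],"grip": -1},
    {"angular": [0,0,0],"translation": [0,-1.5,-3],"grip": -1},
  ],
  newtons=60,
)

```text
t: 8.85
tool_pos: [0.4584, -0.2127, 0.0874]
orientation: [0.793, 0.609, -0.0, 0.0]
force: [-2.2, 0.9, 7.6]
opening: 0.0237
```

```bash
python3 - <<'E'
import numpy as np
p=np.radians(-143.5)
for k in range(0,25): a=np.radians(15*k);print(k,(50*np.array([np.cos(p-a)-np.cos(p),np.sin(p-a)-np.sin(p)])).round(1).tolist(), "tan",np.round([np.sin(p-a),-np.cos(p-a)],2).tolist())
E
```

```text
0 [0.0, 0.0] tan [-0.59, 0.8]
1 [-6.3, 11.4] tan [-0.37, 0.93]
2 [-9.5, 24.1] tan [-0.11, 0.99]
3 [-9.3, 37.1] tan [0.15, 0.99]
4 [-5.7, 49.7] tan [0.4, 0.92]
5 [1.1, 60.9] tan [0.62, 0.78]
6 [10.5, 69.9] tan [0.8, 0.59]
7 [21.9, 76.3] tan [0.93, 0.37]
8 [34.5, 79.4] tan [0.99, 0.11]
9 [47.6, 79.2] tan [0.99, -0.15]
10 [60.1, 75.6] tan [0.92, -0.4]
11 [71.3, 68.9] tan [0.78, -0.62]
12 [80.4, 59.5] tan [0.59, -0.8]
13 [86.7, 48.1] tan [0.37, -0.93]
14 [89.9, 35.4] tan [0.11, -0.99]
15 [89.6, 22.4] tan [-0.15, -0.99]
16 [86.0, 9.8] tan [-0.4, -0.92]
17 [79.3, -1.4] tan [-0.62, -0.78]
18 [69.9, -10.5] tan [-0.8, -0.59]
19 [58.5, -16.8] tan [-0.93, -0.37]
20 [45.9, -19.9] tan [-0.99, -0.11]
21 [32.8, -19.7] tan [-0.99, 0.15]
22 [20.3, -16.1] tan [-0.92, 0.4]
23 [9.1, -9.4] tan [-0.78, 0.62]
24 [-0.0, 0.0] tan [-0.59, 0.8]
```

>>> move_arm(
  commands=[
    {"angular": [0,0,0],"translation": [0,0,2],"grip": -1},
    {"angular": [0,0,0],"translation": [-6.3,11.4,2],"grip": -1},
    {"angular": [0,0,0],"translation": [-9.5,24.1,2],"grip": -1},
    {"angular": [0,0,0],"translation": [-9.3,37.1,2],"grip": -1},
    {"angular": [0,0,0],"translation": [-5.7,49.7,2],"grip": -1},
    {"angular": [0,0,0],"translation": [1.1,60.9,2],"grip": -1},
    {"angular": [0,0,0],"translation": [10.5,69.9,2],"grip": -1},
  ],
)

```text
t: 9.43
tool_pos: [0.4679, -0.1435, 0.0878]
orientation: [0.793, 0.61, -0.002, 0.0]
force: [-1.0, -12.8, -14.0]
opening: 0.023
```

Tangential force is about 8.4 N, which is pure friction, as expected. I'll ease the z preload and go on.

>>> move_arm(
  commands=[
    {"angular": [0,0,0],"translation": [11.4,6.4,-1.3],"grip": -1},
    {"angular": [0,0,0],"translation": [24,9.5,-1.3],"grip": -1},
    {"angular": [0,0,0],"translation": [37.1,9.3,-1.3],"grip": -1},
    {"angular": [0,0,0],"translation": [49.6,5.7,-1.3],"grip": -1},
    {"angular": [0,0,0],"translation": [60.8,-1,-1.3],"grip": -1},
    {"angular": [0,0,0],"translation": [69.9,-10.4,-1.3],"grip": -1},
  ],
)

```text
t: 9.93
tool_pos: [0.5369, -0.1508, 0.0874]
orientation: [0.793, 0.609, -0.001, -0.003]
force: [-5.7, 5.4, 7.0]
opening: 0.0234
```

>>> move_arm(
  commands=[
    {"angular": [0,0,0],"translation": [6.3,-11.4,0],"grip": -1},
    {"angular": [0,0,0],"translation": [9.5,-24.1,0],"grip": -1},
    {"angular": [0,0,0],"translation": [9.2,-37.1,0],"grip": -1},
    {"angular": [0,0,0],"translation": [5.6,-49.7,0],"grip": -1},
    {"angular": [0,0,0],"translation": [-1.1,-60.9,0],"grip": -1},
    {"angular": [0,0,0],"translation": [-10.5,-70,0],"grip": -1},
  ],
)

```text
t: 10.43
tool_pos: [0.5302, -0.2222, 0.0876]
orientation: [0.793, 0.609, 0.002, 0.0]
force: [4.3, 7.1, 0.2]
opening: 0.0233
```

>>> move_arm(
  commands=[
    {"angular": [0,0,0],"translation": [-11.4,-6.3,0],"grip": -1},
    {"angular": [0,0,0],"translation": [-24,-9.4,0],"grip": -1},
    {"angular": [0,0,0],"translation": [-37.1,-9.2,0],"grip": -1},
    {"angular": [0,0,0],"translation": [-49.6,-5.6,0],"grip": -1},
    {"angular": [0,0,0],"translation": [-60.8,1.1,0],"grip": -1},
    {"angular": [0,0,0],"translation": [-69.9,10.5,0],"grip": -1},
  ],
)

```text
t: 10.93
tool_pos: [0.4606, -0.2154, 0.0878]
orientation: [0.793, 0.609, 0.0, 0.003]
force: [5.1, -6.4, -8.5]
opening: 0.0231
```

One turn done; tangential forces are 7.6–8.4 N and the fitted radius is 50.2 mm. Second turn.

>>> move_arm(
  commands=[
    {"angular": [0,0,0],"translation": [-6.3,11.4,-0.5],"grip": -1},
    {"angular": [0,0,0],"translation": [-9.5,24.1,-0.5],"grip": -1},
    {"angular": [0,0,0],"translation": [-9.3,37.1,-0.5],"grip": -1},
    {"angular": [0,0,0],"translation": [-5.7,49.7,-0.5],"grip": -1},
    {"angular": [0,0,0],"translation": [1.1,60.9,-0.5],"grip": -1},
    {"angular": [0,0,0],"translation": [10.5,69.9,-0.5],"grip": -1},
    {"angular": [0,0,0],"translation": [21.9,76.3,-0.5],"grip": -1},
    {"angular": [0,0,0],"translation": [34.5,79.4,-0.5],"grip": -1},
    {"angular": [0,0,0],"translation": [47.6,79.2,-0.5],"grip": -1},
    {"angular": [0,0,0],"translation": [60.1,75.6,-0.5],"grip": -1},
    {"angular": [0,0,0],"translation": [71.3,68.9,-0.5],"grip": -1},
    {"angular": [0,0,0],"translation": [80.4,59.5,-0.5],"grip": -1},
  ],
)

```text
t: 11.93
tool_pos: [0.5372, -0.1511, 0.0874]
orientation: [0.793, 0.609, -0.001, -0.003]
force: [-7.3, 5.0, 9.4]
opening: 0.0233
```

>>> move_arm(
  commands=[
    {"angular": [0,0,0],"translation": [6.3,-11.4,0],"grip": -1},
    {"angular": [0,0,0],"translation": [9.5,-24.1,0],"grip": -1},
    {"angular": [0,0,0],"translation": [9.2,-37.1,0],"grip": -1},
    {"angular": [0,0,0],"translation": [5.6,-49.7,0],"grip": -1},
    {"angular": [0,0,0],"translation": [-1.1,-60.9,0],"grip": -1},
    {"angular": [0,0,0],"translation": [-10.5,-70,0],"grip": -1},
  ],
)

```text
t: 12.43
tool_pos: [0.5302, -0.2222, 0.0875]
orientation: [0.793, 0.609, 0.002, 0.0]
force: [4.2, 8.9, 2.2]
opening: 0.0235
```

```bash
python3 - <<'E'
from h import *
s=status.state();f=s["force"];print(f,-f[:2]@[-.8,-.59])
a=camera("top")["pixels"];b=camera("scene")["pixels"]
A=cv2.resize(a[170:260,175:350],None,fx=4.5,fy=4.5,interpolation=cv2.INTER_CUBIC)
B=cv2.resize(b[110:260,190:310],None,fx=2.7,fy=2.7,interpolation=cv2.INTER_CUBIC)
cv2.imwrite("pics/t3.png",cv2.resize(np.hstack([A,B]),None,fx=.71,fy=.71))if 0 else cv2.imwrite("pics/t3.png",np.hstack([A[:,:470],B]))
E
```

```text
[4.23550933 8.92261725 2.16969203] 8.652751646528177
```

View pics/t3.png

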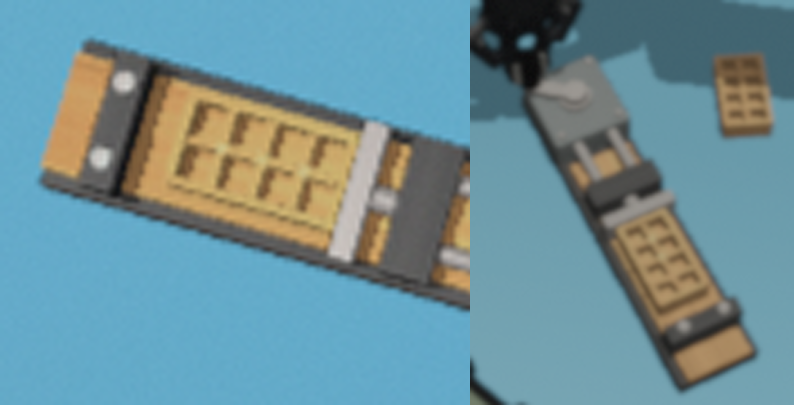

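The tray lies flat and lengthwise on the bed against the jaw at (370,190), with about 22 mm left to the stop at (135,110). I'll keep turning, then read the force in small steps.

>>> move_arm(
  commands=[
    {"angular": [0,0,0],"translation": [-11.4,-6.3,-0.3],"grip": -1},
    {"angular": [0,0,0],"translation": [-24,-9.4,-0.3],"grip": -1},
    {"angular": [0,0,0],"translation": [-37.1,-9.2,-0.3],"grip": -1},
    {"angular": [0,0,0],"translation": [-49.6,-5.6,-0.3],"grip": -1},
    {"angular": [0,0,0],"translation": [-60.8,1.1,-0.3],"grip": -1},
    {"angular": [0,0,0],"translation": [-69.9,10.5,-0.3],"grip": -1},
  ],
)

```text
t: 13.03
tool_pos: [0.4613, -0.2162, 0.0876]
orientation: [0.793, 0.609, 0.0, 0.004]
force: [4.4, -9.1, -2.3]
opening: 0.0234
```

>>> move_arm(
  commands=[
    {"angular": [0,0,0],"translation": [-6.3,11.4,0],"grip": -1},
    {"angular": [0,0,0],"translation": [-9.5,24.1,0],"grip": -1},
    {"angular": [0,0,0],"translation": [-9.3,37.1,0],"grip": -1},
    {"angular": [0,0,0],"translation": [-5.7,49.7,0],"grip": -1},
    {"angular": [0,0,0],"translation": [1.1,60.9,0],"grip": -1},
    {"angular": [0,0,0],"translation": [10.5,69.9,0],"grip": -1},
  ],
)

```text
t: 13.53
tool_pos: [0.4682, -0.1434, 0.0874]
orientation: [0.793, 0.61, -0.002, 0.001]
force: [-4.8, -7.8, 8.4]
opening: 0.0232
```

>>> move_arm(
  commands=[
    {"angular": [0,0,0],"translation": [11.4,6.4,0],"grip": -1},
    {"angular": [0,0,0],"translation": [24,9.5,0],"grip": -1},
    {"angular": [0,0,0],"translation": [37.1,9.3,0],"grip": -1},
    {"angular": [0,0,0],"translation": [49.6,5.7,0],"grip": -1},
    {"angular": [0,0,0],"translation": [60.8,-1,0],"grip": -1},
    {"angular": [0,0,0],"translation": [69.9,-10.4,0],"grip": -1},
  ],
)

```text
t: 14.03
tool_pos: [0.5375, -0.1513, 0.0873]
orientation: [0.793, 0.609, -0.001, -0.002]
force: [-7.7, 3.1, 14.2]
opening: 0.0233
```

>>> move_arm(
  commands=[
    {"angular": [0,0,0],"translation": [6.3,-11.4,1],"grip": -1},
    {"angular": [0,0,0],"translation": [9.5,-24.1,1],"grip": -1},
    {"angular": [0,0,0],"translation": [9.2,-37.1,1],"grip": -1},
  ],
)

```text
t: 14.28
tool_pos: [0.5485, -0.188, 0.0875]
orientation: [0.793, 0.609, 0.001, -0.002]
force: [0.0, 8.8, 3.7]
opening: 0.0232
```

```bash
cat > f.py <<'E'
from h import *
F=[];X=[]
for i in range(4):
    s=status.state();F.append(s["force"]);X.append(s["tool_pos"]);c=camera("top" if i==3 else "wrist")
F=np.array(F);x=X[-1][:2]-[.4989,-.183];u=x/np.hypot(*x);t=np.array([u[1],-u[0]])
print("phi",np.degrees(np.arctan2(x[1],x[0])).round(1),"tang",(-F[:,:2]@t).round(1),"rad",(F[:,:2]@u).round(1),"fz",F[:,2].round(1))
# jaw (bright top at z~.063) position along the clamp
P=pts(c);y=(P[...,:2]-[.553,.0205])@np.array([.26,.966]);xc=(P[...,:2]-[.553,.0205])@np.array([.966,-.26])
im=c["pixels"].astype(int).sum(2);z=P[...,2];m=(z>.059)&(z<.067)&(im>390)&(np.abs(xc)<.04)&(np.abs(y)<.1)
print("jaw top y",np.median(y[m]).round(4),y[m].mean().round(4),m.sum())
m=(z>.058)&(z<.068)&(im<300)&(np.abs(xc)<.04)&(y<np.median(y[m]))&(y>-.1);print("carriage y",y[m].mean().round(4),m.sum())
E
python3 f.py
```

```text
phi -8.4 tang [ 8.7  5.7  0.3 -0.2] rad [-1.3  0.1 -0.1  0.3] fz [3.7 4.  1.3 1.3]
jaw top y -0.0246 -0.0104 209
carriage y -0.0631 348
```

The tray is about at the stop (2.6 turns). Tangential force can only be read while moving, so I'll use short consecutive calls from here.

>>> move_arm(
  commands=[
    {"angular": [0,0,0],"translation": [-3.6,-12.6,0],"grip": -1},
    {"angular": [0,0,0],"translation": [-10.3,-23.8,0],"grip": -1},
    {"angular": [0,0,0],"translation": [-19.7,-32.9,0],"grip": -1},
  ],
)

```text
t: 14.73
tool_pos: [0.5304, -0.222, 0.0876]
orientation: [0.793, 0.609, 0.002, 0.0]
force: [5.5, 7.2, -2.0]
opening: 0.0231
```

>>> move_arm(
  commands=[
    {"angular": [0,0,0],"translation": [-11.4,-6.3,0],"grip": -1},
    {"angular": [0,0,0],"translation": [-24,-9.4,0],"grip": -1},
  ],
)

```text
t: 14.9
tool_pos: [0.507, -0.2326, 0.0877]
orientation: [0.793, 0.609, 0.002, 0.002]
force: [8.5, 5.5, -6.3]
opening: 0.0234
```

>>> move_arm(
  commands=[
    {"angular": [0,0,0],"translation": [-13.1,0.2,0],"grip": -1},
    {"angular": [0,0,0],"translation": [-25.6,3.8,0],"grip": -1},
  ],
)

```text
t: 15.07
tool_pos: [0.4818, -0.2303, 0.0878]
orientation: [0.793, 0.609, 0.001, 0.003]
force: [10.3, -0.8, -11.1]
opening: 0.0232
```

>>> move_arm(
  commands=[
    {"angular": [0,0,0],"translation": [-11.2,6.7,0],"grip": -1},
    {"angular": [0,0,0],"translation": [-20.3,16.1,0],"grip": -1},
  ],
)

```text
t: 15.23
tool_pos: [0.4606, -0.2154, 0.0878]
orientation: [0.793, 0.609, 0.0, 0.004]
force: [5.7, -6.6, -9.0]
opening: 0.0233
```

Tangential so far is 8.8, 9.3, 10.0 and 8.7 N, so no bite yet at 3.0 turns.

>>> move_arm(
  commands=[
    {"angular": [0,0,0],"translation": [-6.3,11.4,-0.5],"grip": -1},
    {"angular": [0,0,0],"translation": [-9.5,24.1,-0.5],"grip": -1},
  ],
)

```text
t: 15.4
tool_pos: [0.4494, -0.1911, 0.0876]
orientation: [0.793, 0.61, -0.001, 0.003]
force: [0.2, -8.7, -1.0]
opening: 0.023
```

>>> move_arm(
  commands=[
    {"angular": [0,0,0],"translation": [0.2,13,0],"grip": -1},
    {"angular": [0,0,0],"translation": [3.8,25.6,0],"grip": -1},
  ],
)

```text
t: 15.57
tool_pos: [0.4523, -0.1644, 0.0875]
orientation: [0.793, 0.61, -0.001, 0.002]
force: [-2.2, -9.4, 1.9]
opening: 0.0231
```

>>> move_arm(
  commands=[
    {"angular": [0,0,0],"translation": [6.8,11.2,0],"grip": -1},
    {"angular": [0,0,0],"translation": [16.2,20.2,0],"grip": -1},
  ],
)

```text
t: 15.73
tool_pos: [0.4679, -0.1436, 0.0874]
orientation: [0.792, 0.61, -0.002, 0.001]
force: [-6.8, -11.0, 4.2]
opening: 0.0232
```

Now 8.6, 9.6, 12.1 N, against 8.4 N at this phase before, so this may be the bite. Next step.

>>> move_arm(
  commands=[
    {"angular": [0,0,0],"translation": [11.4,6.4,0],"grip": -1},
  ],
)

```text
t: 15.82
tool_pos: [0.4788, -0.137, 0.0874]
orientation: [0.792, 0.61, -0.002, 0.0]
force: [-6.9, -11.7, 6.2]
opening: 0.0234
```

>>> move_arm(
  commands=[
    {"angular": [0,0,0],"translation": [12.6,3.1,0],"grip": -1},
  ],
)

```text
t: 15.9
tool_pos: [0.4906, -0.1335, 0.0873]
orientation: [0.792, 0.61, -0.003, -0.001]
force: [-10.0, -9.7, 9.8]
opening: 0.0233
```

>>> move_arm(
  commands=[
    {"angular": [0,0,0],"translation": [13.1,-0.2,-0.3],"grip": -1},
  ],
)

```text
t: 15.98
tool_pos: [0.503, -0.133, 0.0871]
orientation: [0.792, 0.61, -0.003, -0.002]
force: [-12.7, -5.9, 18.4]
opening: 0.0235
```

>>> move_arm(
  commands=[
    {"angular": [0,0,0],"translation": [12.5,-3.6,0],"grip": -1},
  ],
)

```text
t: 16.07
tool_pos: [0.515, -0.1356, 0.0872]
orientation: [0.792, 0.61, -0.003, -0.003]
force: [-13.1, -0.3, 17.2]
opening: 0.0234
```

12.2 and 12.3 N: about 3.4–4.2 N above the baseline, so a squeeze of roughly 47–57 N. One more 15° step.

>>> move_arm(
  commands=[
    {"angular": [0,0,0],"translation": [11.2,-6.7,0.8],"grip": -1},
  ],
)

```text
t: 16.15
tool_pos: [0.5256, -0.141, 0.0874]
orientation: [0.793, 0.61, -0.003, -0.004]
force: [-10.8, 7.3, 5.7]
opening: 0.0235
```

13.0 N, so an estimated 55–65 N. I'll stop here, let go and rise.

>>> move_arm(
  commands=[
    {"angular": [0,0,0],"translation": [0,0,0],"grip": -1},
    {"angular": [0,0,0],"translation": [0,0,0],"grip": 1},
    {"angular": [0,0,0],"translation": [0,0,0],"grip": 1},
    {"angular": [0,0,0],"translation": [0,0,0],"grip": 1},
    {"angular": [0,0,0],"translation": [0,0,0],"grip": 1},
    {"angular": [0,0,0],"translation": [0,0,0],"grip": 1},
    {"angular": [0,0,0],"translation": [0,0,0],"grip": 1},
    {"angular": [0,0,0],"translation": [0,0,20],"grip": 1},
    {"angular": [0,0,0],"translation": [0,0,55],"grip": 1},
    {"angular": [0,0,0],"translation": [0,0,90],"grip": 1},
    {"angular": [0,0,0],"translation": [0,0,120],"grip": 1},
  ],
)

```text
t: 17.07
tool_pos: [0.53, -0.1437, 0.2095]
orientation: [0.793, 0.609, 0.0, 0.0]
force: [0.4, 0.0, 0.3]
opening: 0.0854
```

>>> move_arm(
  commands=[
    {"angular": [0,0,0],"translation": [-20,-30,20],"grip": 1},
    {"angular": [0,0,0],"translation": [-50,-60,40],"grip": 1},
    {"angular": [0,0,0],"translation": [-60,-80,50],"grip": 1},
    {"angular": [0,0,0],"translation": [-60,-80,50],"grip": 1},
    {"angular": [0,0,0],"translation": [-60,-80,50],"grip": 1},
  ],
)

```text
t: 17.48
tool_pos: [0.4699, -0.225, 0.2586]
orientation: [0.794, 0.608, 0.0, 0.001]
force: [-0.3, 0.1, -0.9]
opening: 0.0856
```

```bash
python3 - <<'E'
from h import *
print(status.state()["force"],status.state()["t"])
c=camera("top");a=c["pixels"];P=pts(c);hsv=cv2.cvtColor(a,cv2.COLOR_BGR2HSV)
Q=(P[...,:2]-[.553,.0205]);y=Q@np.array([.26,.966]);x=Q@np.array([.966,-.26]);z=P[...,2]
m=(z>.050)&(z<.0595)&(hsv[...,1]>70)&(hsv[...,0]<30)&(np.abs(x)<.04)&(np.abs(y)<.12)
print(m.sum(),cv2.minAreaRect((np.stack([x,y],-1)[m]*1000).astype(np.float32)),np.median(z[m]))
b=camera("scene")["pixels"]
cv2.imwrite("pics/t4.png",np.hstack([cv2.resize(a[60:320,90:440],None,fx=1.5,fy=1.5),cv2.resize(b[110:260,190:290],None,fx=2.6,fy=2.6)]))
E
```

```text
[-0.32668289  0.08947903 -0.88085838] 17.4833
469 ((-0.1495380401611328, -6.14239501953125), (217.45767211914062, 62.95986557006836), 86.85738372802734) 0.054481295602932134
```

View pics/t4.png

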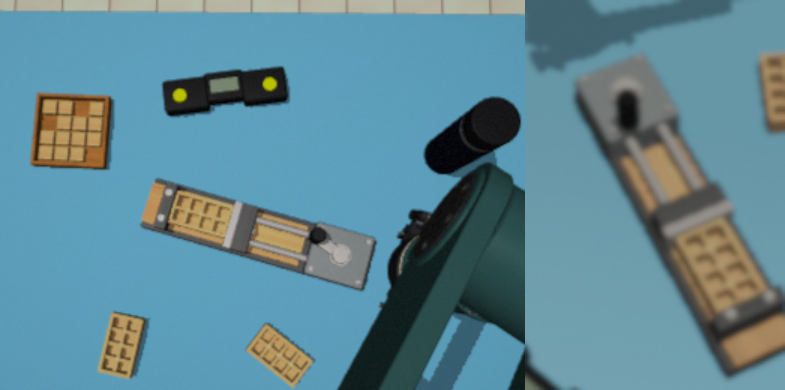

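The tray sits square and flat between jaw (238,225) and stop (163,205). The jaw is up close to its carriage, the knob is free, and the flask, timer and board have not moved. Handing in.

```bash
python3 -c "
from bench import env;print(env.job_done())"
```

```text
the job is handed in; nothing more can be done
None
```

I laid the leftmost tray flat and lengthwise on the bed, let go, and turned the crank clockwise by its knob about 3.5 turns in all. That includes roughly a quarter turn or a little more after the bite. I then let go of the knob, moved the arm clear and handed the job in at about 17.5 s.

- **Squeeze:** I estimate 50–65 N. It is inferred from the knob force, which rose from about 8–9 N to 13.0 N. Those readings scattered by about 1 N (roughly 12 N of squeeze), so the exact bite point is uncertain. I had no independent check of the squeeze.
- **Final picture:** The tray is square between the jaw and the end stop. The hand is off everything, the arm's force reading is near zero, and the flask, timer and board look unmoved.
- **Check that failed:** My last numeric fit of the tray's pose did not work. Its mask also picked up the wooden bed, so I judged the final tray alignment by eye.

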